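# Nest the shoemaker's dye pans with their handles fanned

## Robot

A 6-joint arm with a two-finger parallel gripper is mounted at the origin on the work surface. World frame = base frame: x ahead of the robot, y to its left, z up, the work surface at z = 0. Lengths are in mm, angles in rad, forces in N, time in s.
With the tool pointing down it reaches from about 225 to 725 mm from the base axis. Payload 3.1 kg.
Tool frame: the origin (TCP) lies midway between the tips of the shut fingers; the grasp point (between the pads) lies 19 mm behind it; z points along the fingers, y is the line along which they close (so a half turn about z gives the same grasp; the last joint's range is limited). The gripper opens to 85 mm and grips with 20 to 120 N. Pads are 22 mm wide; open, the fingers measure 114 mm over their backs; the gripper's body (76 mm by 85 mm) begins 54 mm behind the grasp point. The pads swing forward as they close: fully open they stand 13 mm farther back than shut.
Start: joints at [1.134, 0.048, 0.099, 1.622, 0, 1.443], TCP at [159.563, 500.157, 231.312] pointing down, gripper open.
Joint ranges: [-2.91, 2.91], [-0.99, 1.94], [-1.21, 1.42], [-2.12, 2.29], [-1.49, 1.47], [-3.14, 3.14]. Speed limits (rad/s): [2.79, 2.79, 3.14, 3.14, 3.14, 3.14].

## Interface

Orientations are given as a rotation vector (axis times angle).
In Python, from workcell import ctrl gives the robot as it stands.
- The arm moves only by the shell command python3 -m inch 'ROWS' [OPENING]. ROWS is JSON, a list of rows, each a list of 2 entries, a list of its own where there are three numbers: the shift along the tool's x, y, z in mm, then the turn about the tool's z in degrees. In form: [[[x, y, z], roll], ...]. A call has 1 to 20 rows; each row is the pose to reach, as a shift and turn from the pose commanded when the call began, along the tool's axes at that moment; what a row does not reach only later rows make up. A row lasts 1/8 s, in which the tool goes at most 62.5 mm and 10.7 degrees, less where a joint would pass 70% of its speed; a pose out of reach is approached as far as the arm can. A call with a gripper value outside its range is refused whole. OPENING is the opening, from -1 (shut) to 1 (fully open), set as the call begins (- or left out, the last holds). The fingers move at their own pace and stop on an object; the grip force is fixed at half the most. Time passes only in rows, so rows that repeat a pose let the fingers close. It gives the time, the measured TCP pose, the force, the opening and the grip force at its end, in the units of the state.
- ctrl.read_state(): the state, without advancing time (a new reading comes with each control period).
- ctrl.get_image(name): name is "scene" or "top" or "wrist"; returns the picture (420x560x3 uint8, red, green, blue); there is no depth.
- ctrl.get_calibration(name): a dict with "mtx" (3x3 intrinsics, pixels), "rvec" (rotation vector, rad) and "tvec" (3), from world to camera coordinates, as OpenCV has them; the wrist camera has in their place "hand_eye" (4x4, takes a point from camera to tool coordinates, whose origin is the TCP and whose axes are the flange's). Camera axes: x right, y down, z forward; pixel columns grow to the right and rows downward; lengths in mm; the calibration is good to about 2 mm. A picture is of the moment at which its call begins: read the wrist's pose just before it. get_calibration takes no time and is no camera call.
- ctrl.finish_job(): hands the job in; it is judged then, once.
The state is a dict: "clock": time; "q": joint angles; "qd": joint speeds; "tau": joint torques, N m; "position": TCP position; "tool_rot": TCP orientation; "wrist_force": force on the tool from outside, world axes, zero at the start; "moment": the same for the moment, N m; "opening": finger opening in mm; "grasp_force": force on a finger pad.
Only numpy, scipy, OpenCV 4.12 (cv2) and the standard library are available. Lean on these libraries where they do the work, as an engineer would, in place of code of your own. Each camera call takes 0.05 s, during which the arm holds its last target. There are 200 camera calls.

## Task

Put away the three empty dye pans as one nest: stand the blue-handled pan inside the wide black-handled pan, and the slim red-handled pan inside the blue-handled one, each upright and resting on the floor of the pan below. Fan the handles, all the same way round, each about an eighth of a turn (45 degrees) on from the handle below it, so that every handle can be taken by itself. Leave the big pan standing where it is and do not disturb the white mug.

Things in the scene. Friction and masses are not known exactly. Their poses are not given: they have to be found in the camera images.
- pan_big: Wide shallow round steel pan with straight black handle, loose, upright on the bench. Outer diameter 112 mm, height 34 mm, wall 3 mm, floor 4 mm thick. Origin: centre of the underside; z up; x axis points from the centre out along the handle, a level bar 18 mm wide, 9 mm tall, its top at rim height (within 1 mm), ending 166 mm from the centre. About 0.55 kg.
- pan_mid: Middle round steel pan with straight blue handle, loose, upright on the bench. Outer diameter 64 mm, height 64 mm, wall 3 mm, floor 4 mm thick. Origin: centre of the underside; z up; x axis points from the centre out along the handle, a level bar 16 mm wide, 9 mm tall, its top at rim height (within 1 mm), ending 127 mm from the centre. About 0.22 kg. Can be gripped across its diameter.
- pan_small: Slim tall round steel pan with straight red handle, loose, upright on the bench. Outer diameter 38 mm, height 90 mm, wall 3 mm, floor 4 mm thick. Origin: centre of the underside; z up; x axis points from the centre out along the handle, a level bar 14 mm wide, 9 mm tall, its top at rim height (within 1 mm), ending 94 mm from the centre. About 0.12 kg. Can be gripped across its diameter.
- pan_mid_handle (a point): A point on the blue handle: 62 mm from the pan's centre along its x axis, 59 mm above its underside.
- pan_small_handle (a point): A point on the red handle: 50 mm from the pan's centre along its x axis, 85 mm above its underside.
- mug: White mug, a bystander to be left alone: rim diameter 80 mm, height 85 mm, with a looped handle on its +y side. Origin: centre of the underside; z up.
Mind the look-alikes: they are no part of the job. Leave any turquoise or yellow look-alike of the pan_big alone.

How it is judged (in metres and radians):
At the end, for the whole second after the job is handed in: Middle pan on the big pan's floor, small pan on the middle pan's floor (undersides within 9 mm), upright within 5 degrees, at rest. Each upper handle 20 to 70 degrees from the one below, both turned the same way round. Big pan within 40 mm of its start (horizontal distance between pan_mid and pan_big below 0.025 m and z of pan_mid in the frame of pan_big between 0 and 0.009 m and horizontal distance between pan_small and pan_mid below 0.014 m and z of pan_small in the frame of pan_mid between 0 and 0.009 m and angle between each of pan_big, pan_mid, pan_small's own z axis and vertical below 0.09 rad and angle between the x axis of pan_mid and the x axis of pan_big, either way round between 0.35 and 1.22 rad and angle between the x axis of pan_small and the x axis of pan_mid, either way round between 0.35 and 1.22 rad and x of pan_mid_handle in the frame of pan_big above 0 m and x of pan_small_handle in the frame of pan_mid above 0 m and ((y of pan_mid_handle in the frame of pan_big above 0 m and y of pan_small_handle in the frame of pan_mid above 0 m) or (y of pan_mid_handle in the frame of pan_big below 0 m and y of pan_small_handle in the frame of pan_mid below 0 m)) and distance of pan_big from where it was at the start of the episode below 0.04 m and linear speed of each of pan_mid, pan_small below 0.03 m/s); the robot touches nothing.
It fails at once if the white mug is pushed more than 30 mm or tipped over (distance of mug from where it was at the start of the episode above 0.03 m or angle between mug's own z axis and vertical above 0.4 rad).
It also fails if it takes over 67 s, if anything falls off the work surface, if the arm or the gripper's body presses on something with over 40 N, if the wrist force passes 120 N, or if a joint passes its speed limit or range.

## Working session

There is one attempt and no reset: what is moved stays moved. The work goes in short steps, Python scripts to look and compute and a shell command to move; the robot and the scene stay as the last step left them, time stands still between calls to the robot, and variables do not carry over. Pictures are saved under pics/ and viewed, at most 10 in all, crops included, and the job is handed in when it is done.

```bash
mkdir -p pics; ls
python3 - <<'E'
from workcell import ctrl
import cv2,numpy as np
for n in("top","scene"):
    im=ctrl.get_image(n); cv2.imwrite(f"pics/{n}0.png",im[...,::-1]); c=ctrl.get_calibration(n)
    print(n,{k:np.round(v,3).tolist() for k,v in c.items()})
print(np.round(ctrl.get_calibration("wrist")["hand_eye"],2).tolist())
s=ctrl.read_state();print(s["clock"],s["tool_rot"],s["opening"])
E
```

```text
pics
top {'mtx': [[445.804, 0.0, 284.154], [0.0, 445.804, 220.362], [0.0, 0.0, 1.0]], 'rvec': [2.162, -2.142, 0.131], 'tvec': [43.795, 481.916, 1002.967]}
scene {'mtx': [[403.202, 0.0, 284.387], [0.0, 403.202, 211.708], [0.0, 0.0, 1.0]], 'rvec': [1.914, 1.043, -0.594], 'tvec': [-312.122, -121.042, 1304.667]}
[[-0.0, -0.95, -0.3, 75.03], [1.0, -0.0, -0.0, 0.1], [0.0, -0.3, 0.95, -142.6], [0.0, 0.0, 0.0, 1.0]]
0.1 [-0.48303413 -3.10362656  0.00330043] 85.63637468066818
```

View pics/top0.png

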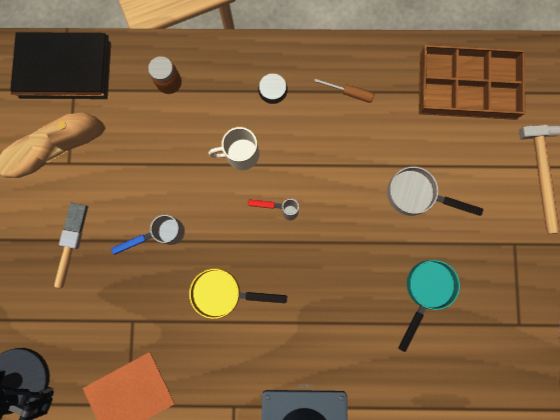

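View pics/scene0.png

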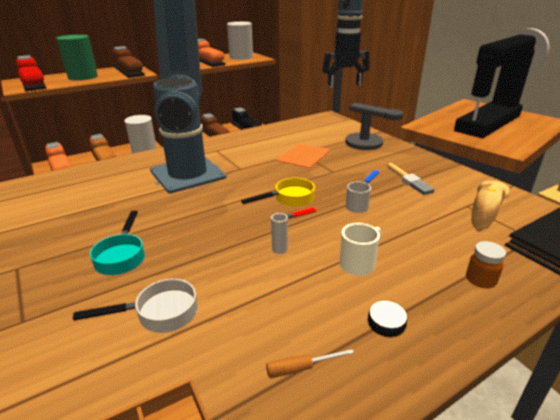

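Candidates in the top view:
- **Big pan:** steel with a black handle at (413,191). The look-alikes to avoid are turquoise at (433,285) and yellow at (215,293).
- **Blue pan:** (165,230), the only blue handle. The brush at (70,240) is not a pan.
- **Red pan:** (290,208), the only red handle.
- **Mug:** (239,148). The white lid is at (273,88).

The scene view agrees: steel black-handled pan at (167,305), blue at (358,197), red at (280,232).

```bash
cat > h.py <<'E'
import cv2,numpy as np
from scipy.spatial.transform import Rotation as R
from workcell import ctrl
def cam(name,s=None):
    c=ctrl.get_calibration(name)
    if name=="wrist":
        H=np.array(c["hand_eye"]);Rt=R.from_rotvec(s["tool_rot"]).as_matrix()
        return np.array(c["mtx"]),Rt@H[:3,:3],Rt@H[:3,3]+np.array(s["position"])
    Rm=R.from_rotvec(np.ravel(c["rvec"])).as_matrix()
    return np.array(c["mtx"]),Rm.T,-Rm.T@np.ravel(c["tvec"])
def plane(px,z,C):
    K,Rc,o=C
    d=(Rc@np.linalg.inv(K)@np.c_[np.reshape(px,(-1,2)),np.ones(len(np.reshape(px,(-1,2))))].T).T
    return o+d*((z-o[2])/d[:,2])[:,None]
def biggest(m,near=None):
    cs=cv2.findContours(m.astype(np.uint8),cv2.RETR_EXTERNAL,cv2.CHAIN_APPROX_NONE)[0]
    if near is not None:
        cs=[c for c in cs if cv2.contourArea(c)>60 and np.hypot(*(c[:,0].mean(0)-near))<30]
    return max(cs,key=cv2.contourArea)[:,0].astype(float)
def tip(c,z,C,centre):
    """far end and direction of a handle contour seen from a rough centre, xy at height z"""
    p=plane(c,z,C)[:,:2];vx,vy,x0,y0=cv2.fitLine(p.astype(np.float32),cv2.DIST_L2,0,.01,.01).ravel()
    d=np.array([vx,vy]);m=np.array([x0,y0])
    if d@(m-centre)<0:d=-d
    return m+d*((p-m)@d).max(),d
E
python3 - <<'E'
from h import *
im=ctrl.get_image("top");C=cam("top");print("cam",C[2].round())
hsv=cv2.cvtColor(im,cv2.COLOR_RGB2HSV);H,S,V=[hsv[...,i].astype(int) for i in range(3)]
steel=(S<60)&(V>70)
out=im[...,::-1].copy()
for n,px,hp,h,L,r,m in[("big",(413,191),(463,206),34,166,56,(V<60)),("mid",(165,230),(130,244),64,127,32,(H>100)&(H<130)&(S>130)),("small",(290,208),(262,203),90,94,19,((H<6)|(H>174))&(S>150))]:
    c=biggest(steel,px);(x,y),rr=cv2.minEnclosingCircle(c.astype(np.float32))
    cc=plane((x,y),h,C)[0,:2];pr=plane((x+rr,y),h,C)[0,:2]
    hc=biggest(m,hp);t,d=tip(hc,h,C,cc)
    print(n,"circ px",round(x),round(y),"centre",cc.round(1),"r",np.hypot(*(pr-cc)).round(1),"| from tip",(t-L*d).round(1),"bearing",np.degrees(np.arctan2(d[1],d[0])).round(1))
    cv2.circle(out,(round(x),round(y)),round(rr),(0,0,255),1);cv2.polylines(out,[hc.astype(int)],True,(0,255,0),1)
cv2.imwrite("pics/chk.png",cv2.resize(out[120:270,90:500],(800,293),interpolation=cv2.INTER_NEAREST))
E
```

```text
cam [ 349.   41. 1057.]
big circ px 415 192 centre [ 549.8 -256.8] r 64.9 | from tip [ 555.  -249.6] bearing -107.4
mid circ px 161 230 centre [453. 324.] r 40.2 | from tip [457.6 316.6] bearing 114.6
small circ px 286 206 centre [504.8  43.2] r 26.1 | from tip [504.7  34.4] bearing 84.4
```

View pics/chk.png

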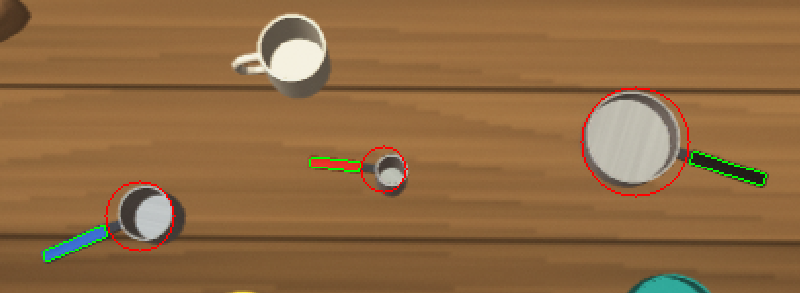

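The crop confirms the choice. The three handle outlines are clean: steel/black at bearing -107°, blue at 115°, red at 84°. The fitted circles pick up the handle stubs, so I use the handle-tip centres. Next I go above the blue pan and refine with the wrist camera.

```bash
cat >> h.py <<'E'
def go(xyz,yaw):
    """shift (tool axes, mm) and roll (deg) to TCP xyz pointing down with tool x at bearing yaw"""
    s=ctrl.read_state();M=R.from_rotvec(s["tool_rot"]).as_matrix()
    y0=np.degrees(np.arctan2(M[1,0],M[0,0]));roll=-((yaw-y0+180)%360-180)
    print("shift",(M.T@(np.array(xyz)-s["position"])).round(1),"roll",round(roll,1),"yaw now",round(y0,1),"q6",round(s["q"][5],2),"t",round(s["clock"],2))
E
python3 -c "
from h import *
go([457.6,316.6,170],114.6)"
```

```text
shift [-339.8  -83.7   60.5] roll 47.7 yaw now 162.3 q6 1.44 t 0.15
```

```bash
python3 -m inch '[[[-30,-7,5],5],[[-80,-20,15],12],[[-130,-32,24],20],[[-180,-44,33],28],[[-230,-57,41],35],[[-280,-69,50],42],[[-320,-79,57],46],[[-340,-84,60.5],47.7],[[-340,-84,60.5],47.7],[[-340,-84,60.5],47.7],[[-340,-84,60.5],47.7]]' 1
python3 - <<'E'
from h import *
s=ctrl.read_state();im=ctrl.get_image("wrist");print(np.array(s["position"]).round(1),s["qd"])
cv2.imwrite("pics/w1.png",im[...,::-1])
E
```

```text
clock: 1.52
position: [457.0, 317.8, 171.4]
tool_rot: [-1.694, -2.646, -0.001]
wrist_force: [-0.3, -1.1, 0.2]
opening: 85.3
grasp_force: 0.0
[457.  317.8 171.4] [-0.00025272 -0.00060444 -0.00143677 -0.00147642 -0.00348774  0.00139021]
```

View pics/w1.png

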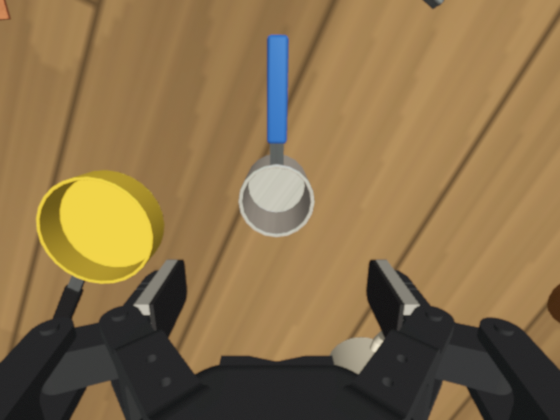

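The blue pan's rim spans columns 239–314 with its near edge at row 237. The blue handle runs straight up at column 278, tip at row 35.

Run:
```python
from h import *
s=ctrl.read_state();im=ctrl.get_image("wrist");C=cam("wrist",s)
hsv=cv2.cvtColor(im,cv2.COLOR_RGB2HSV);H,S,V=[hsv[...,i].astype(int) for i in range(3)]
hc=biggest((H>100)&(H<130)&(S>130));t,d=tip(hc,64,C,np.array([457,317]))
print("tip centre",(t-127*d).round(1),"bearing",np.degrees(np.arctan2(d[1],d[0])).round(1))
p=plane([(239,200),(314,200),(277,236.5)],64,C)[:,:2];print(p.round(1),"dia",np.hypot(*(p[0]-p[1])),"mid",p[:2].mean(0).round(1),"from near edge",(p[2]+32*d).round(1))
c=(t-127*d+p[:2].mean(0))/2
a=np.degrees(np.arctan2(d[1],d[0]));go([*c,33],a);go([*c,33],114.6)
```

```text
tip centre [458.3 316.7] bearing 114.2
[[429.1 306.2]
 [486.4 332.5]
 [472.  289.3]] dia 63.11649937562562 mid [457.8 319.3] from near edge [459.  318.5]
shift [-1.000e-01  8.000e-01  1.383e+02] roll 0.6 yaw now 114.7 q6 1.63 t 1.62
shift [-1.000e-01  8.000e-01  1.383e+02] roll 0.1 yaw now 114.7 q6 1.63 t 1.62
```

```bash
python3 -m inch '[[[0,1,20],0],[[0,1,50],0],[[0,1,85],0],[[0,1,115],0],[[0,1,130],0],[[0,1,138],0],[[0,1,138],0],[[0,1,138],0]]'; python3 -m inch '[[[0,0,0],0],[[0,0,0],0],[[0,0,0],0],[[0,0,0],0],[[0,0,0],0],[[0,0,0],0],[[0,0,0],0],[[0,0,0],0]]' -1
```

```text
clock: 2.62
position: [459.9, 317.8, 34.3]
tool_rot: [1.696, 2.643, 0.004]
wrist_force: [1.1, -1.1, 1.3]
opening: 85.6
grasp_force: 0.0
clock: 3.62
position: [459.9, 317.7, 34.7]
tool_rot: [1.696, 2.643, 0.004]
wrist_force: [-1.8, -0.8, 5.6]
opening: 63.3
grasp_force: 66.6
```

```bash
python3 -m inch '[[[0,0,-10],0],[[0,0,-40],0],[[0,0,-80],0],[[0,0,-115],0],[[0,0,-135],0],[[0,0,-145],0],[[0,0,-145],0]]'; python3 -c "
from h import *
go([555,-250,180],114.6+93)"
```

```text
clock: 4.5
position: [459.0, 317.2, 177.9]
tool_rot: [1.697, 2.644, 0.0]
wrist_force: [0.3, 0.6, -2.3]
opening: 63.1
grasp_force: 66.8
shift [-555.7 -148.9   -2.2] roll -93.0 yaw now 114.6 q6 1.63 t 4.5
```

```bash
python3 -m inch '[[[-15,-4,0],-3],[[-45,-12,0],-8],[[-85,-23,0],-14],[[-125,-33,0],-21],[[-165,-44,0],-28],[[-205,-55,0],-34],[[-245,-66,0],-41],[[-285,-76,0],-48],[[-325,-87,0],-54],[[-365,-98,0],-61],[[-405,-108,0],-68],[[-445,-119,0],-75],[[-485,-130,0],-81],[[-520,-139,0],-87],[[-545,-146,-1],-91],[[-556,-149,-2],-93],[[-556,-149,-2],-93],[[-556,-149,-2],-93],[[-556,-149,-2],-93]]'
python3 - <<'E'
from h import *
s=ctrl.read_state();im=ctrl.get_image("wrist");im2=ctrl.get_image("top")
cv2.imwrite("pics/w2.png",im[...,::-1]);cv2.imwrite("pics/t2.png",im2[...,::-1])
go([555,-250,180],114.6+93)
E
```

```text
clock: 6.88
position: [554.7, -249.4, 179.4]
tool_rot: [0.75, -3.05, -0.001]
wrist_force: [0.8, -0.5, -2.3]
opening: 63.3
grasp_force: 66.8
shift [ 0.1 -0.4 -0.2] roll 0.0 yaw now -152.4 q6 -1.02 t 6.97
```

View pics/w2.png

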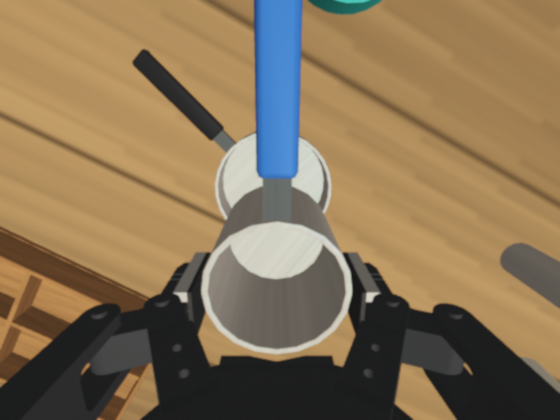

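The held blue pan is level, with its handle pointing up the picture. Below it the big pan's rim spans columns 216–330 at about row 188, top at row 131. The black handle tip is at (142,54).

Run:
```python
from h import *
s=ctrl.read_state();im=cv2.imread("pics/w2.png");C=cam("wrist",s)
hsv=cv2.cvtColor(im,cv2.COLOR_BGR2HSV);V=hsv[...,2]
hc=biggest(V<60,(178,95));t,d=tip(hc,34,C,np.array([555,-250]))
print("tip centre",(t-166*d).round(1),"bearing",np.degrees(np.arctan2(d[1],d[0])).round(1))
p=plane([(216,188),(330,188)],34,C)[:,:2];print(p.round(1),"dia",np.hypot(*(p[0]-p[1])),"mid",p.mean(0).round(1))
# held pan: rim centre, rim z = TCP+~30
p=plane([(202,286),(353,286)],179.4+30,C)[:,:2];print("held",p.mean(0).round(1),np.hypot(*(p[0]-p[1])))
```

```text
tip centre [ 556.9 -250.8] bearing -107.9
[[ 580.7 -302.2]
 [ 530.  -205.4]] dia 109.37950720276069 mid [ 555.4 -253.8]
held [ 551.2 -251.7] 62.86766229209135
```

```bash
python3 -m inch '[[[-1,-3,15],0],[[-1,-3,45],0],[[-1,-3,80],0],[[-1,-3,110],0],[[-1,-3,125],0],[[-1,-3,132],0],[[-1,-3,136],0],[[-1,-3,138],0],[[-1,-3,139],0],[[-1,-3,139],0]]'
```

```text
clock: 8.22
position: [557.5, -252.7, 41.4]
tool_rot: [-0.749, 3.05, -0.001]
wrist_force: [0.8, -0.2, -2.0]
opening: 63.0
grasp_force: 66.8
```

```bash
python3 -m inch '[[[0,0,1],0],[[0,0,2],0],[[0,0,2.5],0],[[0,0,2.5],0]]'
```

```text
clock: 8.72
position: [557.3, -252.6, 38.7]
tool_rot: [-0.749, 3.051, -0.0]
wrist_force: [-0.0, -0.2, -0.1]
opening: 63.3
grasp_force: 67.0
```

Contact made: the pan's weight is off the wrist. Release and rise.

```bash
python3 -m inch '[[[0,0,0],0],[[0,0,0],0],[[0,0,0],0],[[0,0,0],0],[[0,0,0],0],[[0,0,0],0]]' 1;  python3 -m inch '[[[0,0,-8],0],[[0,0,-30],0],[[0,0,-70],0],[[0,0,-110],0],[[0,0,-150],0],[[0,0,-170],0],[[0,0,-170],0]]'
python3 - <<'E'
from h import *
s=ctrl.read_state();im=ctrl.get_image("wrist")
cv2.imwrite("pics/w3.png",im[...,::-1])
go([504.7,34.4,215],84.4)
E
```

```text
clock: 9.48
position: [557.2, -252.5, 38.3]
tool_rot: [0.75, -3.051, -0.0]
wrist_force: [0.3, -0.0, 1.3]
opening: 85.5
grasp_force: 0.0
clock: 10.35
position: [558.5, -253.3, 211.6]
tool_rot: [-0.749, 3.047, -0.007]
wrist_force: [0.3, -1.1, -1.2]
opening: 85.4
grasp_force: 0.0
shift [-86.1 279.1  -6. ] roll 123.2 yaw now -152.4 q6 -1.02 t 10.4
```

View pics/w3.png

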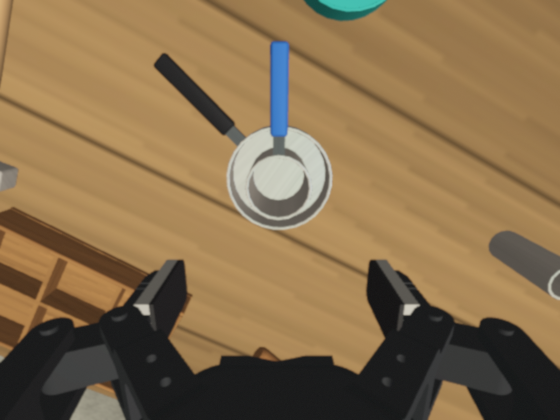

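The blue pan stands upright and centred in the big pan. Its handle points up at (280,90) and the black handle is at (195,93), about 45° apart. On to the red pan.

```bash
python3 - <<'E'
from h import *
s=ctrl.read_state();im=cv2.imread("pics/w3.png");C=cam("wrist",s)
hsv=cv2.cvtColor(im,cv2.COLOR_BGR2HSV);H,S,V=[hsv[...,i].astype(int) for i in range(3)]
for m,z,L in(((H>100)&(H<130)&(S>130),68,127),):
    t,d=tip(biggest(m),z,C,np.array([557,-252]));print("mid",(t-L*d).round(1),np.degrees(np.arctan2(d[1],d[0])).round(1))
t,d=tip(biggest(V<60,(195,93)),34,C,np.array([557,-252]));print("big",(t-166*d).round(1),np.degrees(np.arctan2(d[1],d[0])).round(1))
E
python3 -m inch '[[[-4,12,0],6],[[-12,40,0],16],[[-24,80,0],26],[[-37,120,0],36],[[-49,160,0],46],[[-61,200,-2],56],[[-72,235,-4],66],[[-80,260,-5],76],[[-84,273,-6],86],[[-86,279,-6],96],[[-86,279,-6],106],[[-86,279,-6],115],[[-86,279,-6],121],[[-86,279,-6],123.2],[[-86,279,-6],123.2],[[-86,279,-6],123.2]]'
python3 - <<'E'
from h import *
s=ctrl.read_state();im=ctrl.get_image("wrist");C=cam("wrist",s)
cv2.imwrite("pics/w4.png",im[...,::-1])
hsv=cv2.cvtColor(im,cv2.COLOR_RGB2HSV);H,S,V=[hsv[...,i].astype(int) for i in range(3)]
t,d=tip(biggest(((H<6)|(H>174))&(S>150)),90,C,np.array([504,34]));c=t-94*d;a=np.degrees(np.arctan2(d[1],d[0]));print("small",c.round(1),a.round(1))
go([*c,62],a)
E
```

```text
mid [ 557.9 -252.4] -152.9
big [ 555.6 -249. ] -108.1
clock: 12.4
position: [503.5, 34.6, 213.2]
tool_rot: [-2.326, -2.11, 0.002]
wrist_force: [-0.9, -0.4, -0.5]
opening: 85.2
grasp_force: 0.0
small [505.6  34.3] 84.0
shift [-1.000e-01  2.100e+00  1.515e+02] roll 0.4 yaw now 84.4 q6 1.6 t 12.45
```

View pics/w4.png

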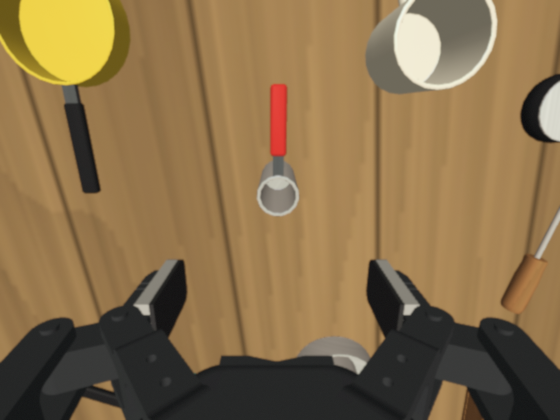

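Rim at columns 258–298 around row 195, red handle straight up at column 279. It lies centred between the fingers. Descending.

```bash
python3 -m inch '[[[0,2,20],0],[[0,2,55],0],[[0,2,95],0],[[0,2,130],0],[[0,2,147],0],[[0,2,155],0],[[0,2,155],0],[[0,2,155],0]]'; python3 -m inch '[[[0,0,0],0],[[0,0,0],0],[[0,0,0],0],[[0,0,0],0],[[0,0,0],0],[[0,0,0],0],[[0,0,0],0],[[0,0,0],0],[[0,0,0],0],[[0,0,0],0]]' -1;  python3 -m inch '[[[0,0,-10],0],[[0,0,-40],0],[[0,0,-80],0],[[0,0,-115],0],[[0,0,-135],0],[[0,0,-142],0],[[0,0,-142],0],[[0,0,-142],0]]'; python3 -c "
from h import *
go([557.5,-252,200],84+(-152.9-45+360)-84.2+.4)"
```

```text
clock: 13.45
position: [507.4, 34.3, 60.9]
tool_rot: [2.326, 2.109, 0.003]
wrist_force: [0.9, 0.2, 0.7]
opening: 85.7
grasp_force: 0.0
clock: 14.7
position: [506.2, 34.4, 59.8]
tool_rot: [2.327, 2.11, 0.0]
wrist_force: [-0.6, 0.2, 6.1]
opening: 35.7
grasp_force: 60.1
clock: 15.7
position: [505.4, 34.4, 199.7]
tool_rot: [-2.326, -2.109, 0.003]
wrist_force: [0.6, 0.4, -0.9]
opening: 35.3
grasp_force: 59.9
shift [-279.9   79.8   -0.5] roll -77.9 yaw now 84.4 q6 1.6 t 15.7
```

```bash
python3 -m inch '[[[-12,3,0],-3],[[-35,10,0],-10],[[-70,20,0],-19],[[-105,30,0],-29],[[-140,40,0],-39],[[-175,50,0],-49],[[-210,60,0],-59],[[-245,70,0],-68],[[-268,76,0],-75],[[-280,80,0],-78],[[-280,80,0],-78],[[-280,80,0],-78],[[-280,80,0],-78]]'
python3 - <<'E'
from h import *
s=ctrl.read_state();im=ctrl.get_image("wrist");C=cam("wrist",s)
cv2.imwrite("pics/w5.png",im[...,::-1])
go([557.5,-252,200],162.5)
hsv=cv2.cvtColor(im,cv2.COLOR_RGB2HSV);H,S,V=[hsv[...,i].astype(int) for i in range(3)]
t,d=tip(biggest((H>100)&(H<130)&(S>130)),68,C,np.array([557,-252]));print("mid",(t-127*d).round(1),np.degrees(np.arctan2(d[1],d[0])).round(1))
t,d=tip(biggest(((H<6)|(H>174))&(S>150)),s["position"][2]+30,C,np.array(s["position"])[:2]);print("held",(t-94*d).round(1),np.degrees(np.arctan2(d[1],d[0])).round(1))
E
```

```text
clock: 17.32
position: [558.3, -251.2, 201.2]
tool_rot: [-0.48, -3.104, -0.001]
wrist_force: [-0.2, -0.1, -1.2]
opening: 35.3
grasp_force: 59.9
shift [ 0.6 -0.9  1.3] roll -0.1 yaw now 162.4 q6 -0.23 t 17.38
mid [ 557.9 -252.1] -152.6
held [ 559.2 -251.3] 162.4
```

View pics/w5.png

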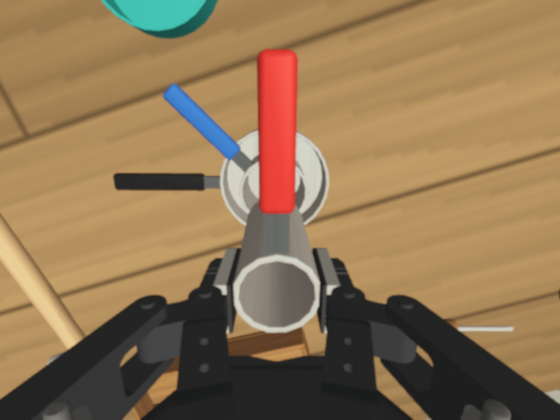

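The red pan is held level and centred over the nest. The blue handle is at (200,120) and black at (160,181), so the fan runs the same way round. Lowering.

```bash
python3 -m inch '[[[1,-1,10],0],[[1,-1,30],0],[[1,-1,50],0],[[1,-1,65],0],[[1,-1,80],0],[[1,-1,95],0],[[1,-1,110],0],[[1,-1,120],0],[[1,-1,127],0],[[1,-1,130],0],[[1,-1,131],0],[[1,-1,131],0]]'
```

```text
clock: 18.88
position: [557.5, -252.9, 70.8]
tool_rot: [0.48, 3.104, -0.001]
wrist_force: [-0.7, 0.7, -0.4]
opening: 35.4
grasp_force: 59.9
```

```bash
python3 -m inch '[[[0,0,1],0],[[0,0,2],0],[[0,0,2.5],0],[[0,0,2.5],0]]'
```

```text
clock: 19.38
position: [557.2, -252.8, 68.0]
tool_rot: [0.48, 3.104, -0.0]
wrist_force: [-0.3, -0.0, -0.9]
opening: 35.6
grasp_force: 60.1
```

```bash
python3 -m inch '[[[0,0,0.5],0],[[0,0,1],0],[[0,0,1],0]]'
```

```text
clock: 19.75
position: [557.4, -252.9, 67.9]
tool_rot: [0.48, 3.104, -0.001]
wrist_force: [-1.4, 1.0, 5.8]
opening: 35.4
grasp_force: 60.6
```

Firm contact with the floor (about 6 N). Release and retreat upward.

```bash
python3 -m inch '[[[0,0,-0.5],0],[[0,0,-0.5],0],[[0,0,-0.5],0],[[0,0,-0.5],0],[[0,0,-0.5],0],[[0,0,-0.5],0],[[0,0,-0.5],0]]' 1;  python3 -m inch '[[[0,0,-8],0],[[0,0,-30],0],[[0,0,-70],0],[[0,0,-110],0],[[0,0,-150],0],[[0,0,-160],0],[[0,0,-160],0],[[0,0,-160],0]]'
python3 - <<'E'
from h import *
s=ctrl.read_state();im=ctrl.get_image("wrist");C=cam("wrist",s)
sc=ctrl.get_image("scene");cr=sc[200:400,40:290]
cv2.imwrite("pics/w6.png",np.hstack([cv2.resize(im,(400,300)),cv2.resize(cr,(375,300))])[...,::-1])
hsv=cv2.cvtColor(im,cv2.COLOR_RGB2HSV);H,S,V=[hsv[...,i].astype(int) for i in range(3)]
for n,m,z,L in(("big",(V<60)&(np.arange(420)[:,None]<230),34,166),("mid",(H>100)&(H<130)&(S>130),68,127),("small",((H<6)|(H>174))&(S>150),98,94)):
    t,d=tip(biggest(m),z,C,np.array([557,-252]));print(n,(t-L*d).round(1),np.degrees(np.arctan2(d[1],d[0])).round(1))
E
```

```text
clock: 20.62
position: [557.2, -252.8, 67.3]
tool_rot: [0.48, 3.105, -0.0]
wrist_force: [-0.3, 0.8, 0.5]
opening: 85.9
grasp_force: 0.0
clock: 21.62
position: [556.4, -252.3, 225.2]
tool_rot: [-0.48, -3.101, -0.002]
wrist_force: [-0.2, 0.8, 0.4]
opening: 85.2
grasp_force: 0.0
big [ 556.8 -249.7] -108.0
mid [ 558.1 -252.3] -152.7
small [ 558.3 -255. ] 162.0
```

View pics/w6.png

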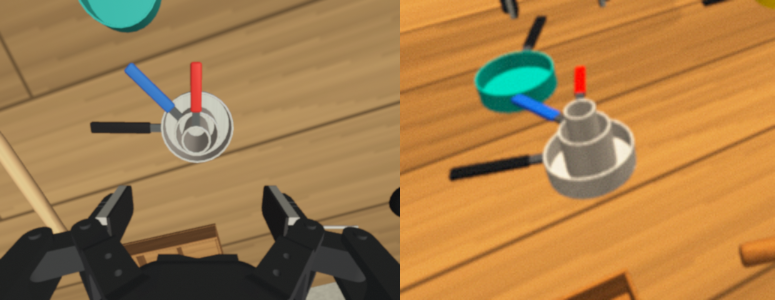

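The nest stands upright with its handles at -108°, -153° and 162°, which is 45° steps the same way round. All three centres agree within about 5 mm, and the robot is clear.

```bash
python3 -c "
from workcell import ctrl
print(ctrl.finish_job())"
```

```text
the job is handed in; nothing more can be done
None
```

The job is handed in at about 22 s of the 67 s allowed (no verdict was returned): the three pans are nested upright in the big pan where it stood, handles fanned about 45° each the same way round, and the robot went nowhere near the mug.

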